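# Clear the way to the kitchen timer, set its pointer to the tab and start it

## Robot

A 6-joint arm with a two-finger parallel gripper is mounted at the origin on the work surface. World frame = base frame: x ahead of the robot, y to its left, z up, the work surface at z = 0. Lengths are in mm, angles in degrees, forces in N, time in s.
With the tool pointing down it reaches from about 300 to 850 mm from the base axis. Payload 4.2 kg.
Tool frame: the origin (TCP) lies on the centre line of the jaws, within the pads' length; the fingertips stand 14 mm ahead of it and the grasp point (between the pads) lies 5 mm behind it; z points along the fingers, y is the direction in which the jaws open and shut (so a half turn about z gives the same grasp; the last joint's range is limited). The gripper opens to 91 mm and grips with 3 to 60 N. Pads are 32 mm wide; open, the fingers measure 118 mm over their backs; the gripper's body (76 mm by 178 mm) begins 60 mm behind the grasp point.
Start: joints at [-69.271, 18.312, 89.639, -0, 72.044, -1.146], TCP at [214.244, -533.611, 227.976] pointing down, gripper open.
Joint ranges: [-177.97, 177.97], [-48.28, 115.42], [12.27, 149.76], [-77.06, 257.06], [2.81, 150.46], [-146.56, 146.56]. Speed limits (degrees/s): [147.25, 147.25, 180, 180, 180, 180].

## Interface

Orientations are given as [roll, pitch, yaw] about the fixed x, y, z axes, in that order (R = Rz(yaw) Ry(pitch) Rx(roll)).
In Python, from workcell import state, grab_frame, job_done gives the robot as it stands.
- The arm moves only by the tool send_rows, never from a script. Its argument "deltas" is one flat list of numbers, 5 for each row, row after row: the opening, from 0 (shut) to 1 (fully open), then the shift along the tool's x, y, z in m, then the turn about the tool's z in degrees. A call has 1 to 12 rows; each row shifts and turns the pose as measured when the row begins, along the tool's axes as they then stand; what a row does not reach is not made up. A row lasts 1/10 s, in which the tool goes at most 50 mm and 8.59 degrees, less where a joint would pass 70% of its speed; a pose out of reach is approached as far as the arm can. A call is refused whole if a number of a shift passes 0.05 or a number of a turn 8.59, either way. A call with a gripper value outside its range is refused whole. The fingers move at their own pace and stop on an object; "squeeze" is the grip in N (left out, the last holds). Time passes only in rows, so rows that do not move let the fingers close. It gives the time, the measured TCP pose, the force and the opening at its end, in the units of the state.
- state(): the state, without advancing time (a new reading comes with each control period).
- grab_frame(name): name is "scene" or "top"; returns a dict with "img" (400x640x3 uint8, red, green, blue), "camera_matrix" (3x3 intrinsics, pixels), "R" (3x3) and "t" (3): a world point X has camera coordinates R X + t. Camera axes: x right, y down, z forward; pixel columns grow to the right and rows downward; lengths in mm; the calibration is good to about 2 mm. A picture is of the moment at which its call begins. There is no depth.
- job_done(): hands the job in, once; it reports no verdict.
The state is a dict: "time_s": time; "qpos": joint angles; "qvel": joint speeds; "effort": joint torques, N m; "ee_pos": TCP position; "ee_rot": TCP orientation; "force": force on the tool from outside, world axes, zero at the start; "torque": the same for the moment, N m; "gripper_width": finger opening in mm.
Only numpy, scipy, OpenCV 4.12 (cv2) and the standard library are available. Lean on these libraries where they do the work, as an engineer would, in place of code of your own. Each camera call takes 0.05 s, during which the arm holds its last target. There are 200 camera calls.

## Task

Get the kitchen timer going. First clear the way to it: stand the yellow mug upright in the bamboo tray, and swing shut the clear lid that leans over the timer. Then turn the timer's dial until the pointed end of its grip faces the small raised tab on the metal ring around it (the ring itself stays as it is), and only then press the round start button on top of the timer all the way down and let it come up again; leave everything else where it stands.

Things in the scene. Friction and masses are not known exactly. Their poses are not given: they have to be found in the camera images.
- mug: loose yellow ceramic mug, straight round wall 64 mm across, 80 mm tall, wall 4 mm, open top, with one handle on its own +y side reaching 37 mm beyond the wall; 0.15 to 0.31 kg. Origin: centre of its underside, z up. It stands in front of the timer; grip it across the wall along its own x axis.
- tray: bamboo tray 200 x 280 mm (its x, y), 18 mm tall, rim 6 mm wide, floor 6 mm thick, open top; fixed. Origin: centre of its underside, z up. The jar stands in one end of it (-y end), the rest is free.
- timer: black plastic wedge-shaped timer, fixed, 145 mm deep (x) x 130 mm wide (y) x 95 mm tall. Origin: centre of its underside; its front faces its own -x. The front face rises from 25 mm high at its front edge to 95 mm, sloping 35 degrees from level; behind it lies a flat top 45 mm deep with the start button.
- dial_grip (a point): grip point on the dial's axis, 36 mm off the sloping face. Axes turn with the dial: z out of the face (35 degrees from vertical, leaning to the front), x to the pointed end of the grip bar, y across it. The dial: grey disc 66 mm across, top 12 mm off the face, with a white bar 16 mm thick, 12 to 40 mm off the face, blunt end 24 mm and pointed end 30 mm from the axis.
- dial (a joint): angle of the dial, rad, stiff with friction, free within -2.8 to 2.8: 0 = pointed end straight up the slope, growing anticlockwise as seen looking at the face.
- tab (a point): middle of the top of the small raised black tab, 10 x 10 mm, on the flat aluminium ring (94 mm across) around the dial; 40.5 mm from the dial's axis, 11 mm off the sloping face (lower than the dial's disc).
- bezel (a joint): angle of the ring with the tab, rad, measured like the dial's; very stiff, must stay as it is. The dial is set when its angle equals this one.
- start (a joint): how far the start button is pushed in, m: 0 = up, 0.006 = fully down; springy, 5 N
- start_top (a point): centre of the top of the round grey start button, 26 mm across, 113 mm above the table on the flat top of the timer; pushed straight down.
- box: fixed clear acrylic box beside the timer, 100 x 140 mm (its x, y), 70 mm tall, open top under its lid. Origin: centre of its underside. The lid's hinge runs along its +x rim, which is the side nearest the timer; the closed lid's free edge is on its -x side.
- lid (a joint): opening angle of the clear lid, rad: 0 = shut (level on the box), 2.1 = fully open, leaning over the timer. It turns freely and falls shut by itself once it is pushed back past upright (below about 1.4).
- lid_hinge (a point): middle of the lid's hinge line, 70 mm above the table
- lid_edge (a point): middle of the lid's free edge (a finger lip 60 mm long), 115 mm from the hinge line; the lid is 5 mm thick and 140 mm wide.
- jar: bystander: closed glass jar 50 mm across, 75 mm tall, standing in the tray; origin centre of underside
- opener: bystander: flat steel bottle opener about 125 mm long, 7 mm thick, lying along its x; origin underside near its middle
- shaker: bystander: steel salt shaker 38 mm across, 74 mm tall; origin centre of underside
- tin: bystander: tin 56 mm across, 90 mm tall; origin centre of underside
- eggcup: bystander: white egg cup 46 mm across, 55 mm tall; origin centre of underside
- spoon: bystander: steel spoon lying along its x; origin underside of its middle
- bowl: bystander: white bowl 120 mm across, 50 mm tall; origin centre of underside

How it is judged:
By the outcome, as a careful person would: the job done as asked, in the order asked, and still so for the second after the job is handed in, with the robot touching nothing.
It also fails if it takes over 72 s, if anything falls off the work surface, if the arm or the gripper's body presses on something with over 40 N, if the wrist force passes 120 N, or if a joint passes its speed limit or range.

## Working session

There is one attempt and no reset: what is moved stays moved. The work goes in short steps, Python scripts to look and compute and a tool call to move; the robot and the scene stay as the last step left them, time stands still between calls to the robot, and variables do not carry over. Pictures are saved under pics/ and viewed, about 8 in all and at most 12, crops included, and the job is handed in when it is done.

Besides the shell and the picture viewer there is one more tool, called after "Call:" as name(argument=value, ...), one argument or row to a line, values as JSON. send_rows: Moves the arm, as the interface text tells. Its arguments: {"type":"object","properties":{"deltas":{"type":"array","items":{"type":"number"}},"squeeze":{"type":"number"}},"required":["deltas"]}

```bash
mkdir -p pics; ls
python3 - <<'E'
from workcell import *
import cv2,numpy as np
print(state())
for n in("scene","top"):
    f=grab_frame(n); cv2.imwrite(f"pics/{n}0.png",f["img"][:,:,::-1]); print(n,f["camera_matrix"].tolist(),f["R"].round(4).tolist(),f["t"].round(1).tolist())
E
```

```text
pics
{'time_s': 0.0, 'qpos': array([-6.92714495e+01,  1.83493759e+01,  8.97074793e+01,  5.67934039e-04,
        7.20431193e+01, -1.14580736e+00]), 'qvel': array([ 0.00735845,  0.02333745, -0.01639064, -0.06070364, -0.01829402,
       -0.01699164]), 'effort': array([-3.34399056e-04, -4.12458515e+01, -2.31975031e+01,  7.28077255e-02,
        4.56400705e-02, -1.36352282e-04]), 'ee_pos': array([ 214.06035436, -533.14183804,  227.1356941 ]), 'ee_rot': array([-1.79900056e+02, -2.53902301e-03,  2.18741801e+01]), 'force': array([ 0.3268615 ,  0.47712878, -0.44381002]), 'torque': array([ 0.02189559,  0.00641354, -0.01667707]), 'gripper_width': 91.10478208623809}
scene [[381.14483267427875, 0.0, 319.40892281746454], [0.0, 381.14483267427875, 198.3749665741941], [0.0, 0.0, 1.0]] [[0.4613, 0.8871, 0.0144], [0.6674, -0.3362, -0.6645], [-0.5846, 0.3162, -0.7472]] [-256.2, -334.8, 1385.6]
top [[421.3009609037658, 0.0, 321.7488278480094], [0.0, 421.3009609037658, 200.9215166749657], [0.0, 0.0, 1.0]] [[-0.0261, -0.9996, -0.0134], [-0.9849, 0.028, -0.1706], [0.1709, 0.0087, -0.9853]] [-6.9, 586.4, 1014.6]
```

View pics/scene0.png

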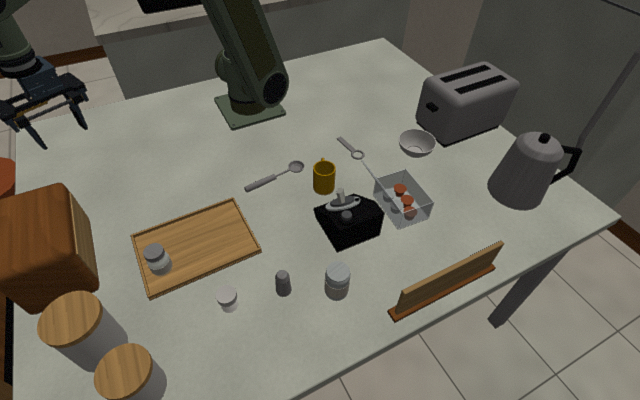

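View pics/top0.png

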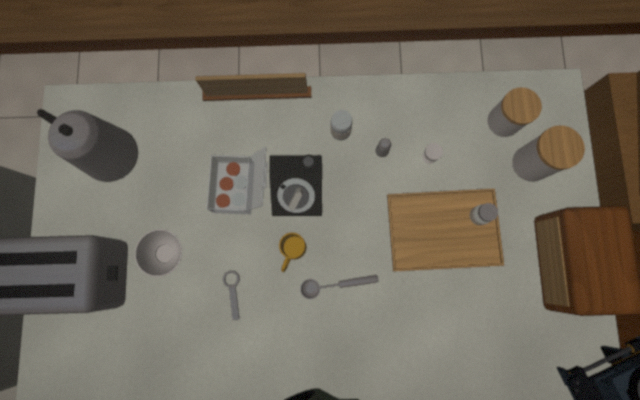

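The top view shows the timer (296,185), the mug (292,246) with its handle toward the lower left, the box (232,185) with its lid leaning right, and the tray (445,230) with the jar at its right end. Next I'll look at an enlarged crop of both views.

```bash
cat > h.py <<'E'
import cv2,numpy as np
from workcell import *
def ray(f,u,v):
    K,R,t=f["camera_matrix"],f["R"],f["t"]; d=R.T@np.linalg.solve(K,[u,v,1]); return -R.T@t,d
def onz(f,u,v,z):
    c,d=ray(f,u,v); return (c+d*(z-c[2])/d[2])
def onpl(f,u,v,p,n):
    c,d=ray(f,u,v); return c+d*(np.dot(n,p-c)/np.dot(n,d))
def proj(f,X):
    c=f["R"]@np.asarray(X,float)+f["t"]; q=f["camera_matrix"]@c; return q[:2]/q[2]
def crop(f,x,y,w,h,s): return cv2.resize(f["img"][y:y+h,x:x+w,::-1],None,fx=s,fy=s,interpolation=cv2.INTER_CUBIC)
E
python3 - <<'E'
from h import *
a=grab_frame("top");b=grab_frame("scene")
im=np.hstack([crop(a,200,140,130,150,3),crop(b,300,150,140,150,3)[:450]])[:, :800]
im=np.clip(im.astype(float)*1.3,0,255)
cv2.imwrite("pics/c1.png",im)
hsv=cv2.cvtColor(a["img"],cv2.COLOR_RGB2HSV)
m=cv2.inRange(hsv,(15,150,60),(32,255,255)); n,l,s,c=cv2.connectedComponentsWithStats(m)
for i in range(1,n):
    if s[i,4]>30: print("yellow",s[i],c[i])
m=cv2.inRange(a["img"],(0,0,0),(40,40,40)); n,l,s,c=cv2.connectedComponentsWithStats(m)
for i in range(1,n):
    if s[i,4]>300: 
        k,_=cv2.findContours((l==i).astype(np.uint8),0,2); print("dark",s[i],cv2.boxPoints(cv2.minAreaRect(k[0])).round(1).tolist())
E
```

```text
yellow [282 234  23  37 466] [292.65450644 247.67596567]
dark [  0 252  76  13 780] [[-0.4000000059604645, 253.6999969482422], [74.9000015258789, 251.10000610351562], [75.30000305175781, 262.0], [0.0, 264.6000061035156]]
dark [  0 285  74  13 799] [[-0.20000000298023224, 286.1000061035156], [73.0, 284.5], [73.19999694824219, 295.6000061035156], [0.0, 297.20001220703125]]
dark [ 558  336   82   64 2586] [[558.0, 336.0], [639.0, 336.0], [639.0, 399.0], [558.0, 399.0]]
dark [287 390  50  10 315] [[287.0, 390.0], [336.0, 390.0], [336.0, 399.0], [287.0, 399.0]][ WARN:0@2.248] global loadsave.cpp:1063 imwrite_ Unsupported depth image for selected encoder is fallbacked to CV_8U.
```

View pics/c1.png

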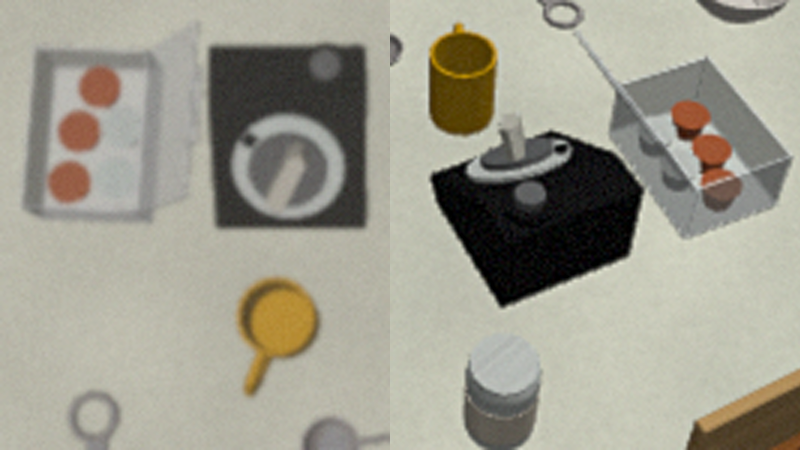

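Both crops show the tab up-left of the dial at about (283,187) in the top view, the start button at (308,162), and the mug rim at (293,246) with its handle pointing to (283,270). The lid leans toward the timer. I'll get positions from these, plus a larger dial crop.

Run:
```python
from h import *
def avg(n,k=6):
    fs=[grab_frame(n) for _ in range(k)]; f=fs[0]; f["img"]=np.mean([x["img"] for x in fs],0).astype(np.uint8); return f
a=avg("top");b=avg("scene")
im=np.hstack([crop(a,264,145,65,75,6),crop(b,310,175,65,75,6)])
cv2.imwrite("pics/c2.png",np.clip(im*1.4,0,255).astype(np.uint8))
P=lambda u,v,z:print(u,v,z,onz(a,u,v,z).round(1))
T=lambda x,y:(200+x/3,140+y/3)
print("timer front L,R, back L,R");[P(*T(*q)) if 0 else P(*T(q[0],q[1]),q[2]) for q in [(217,227,25),(366,227,25),(209,47,95),(365,45,95)]]
print("button");P(*T(323,65),113)
print("mug c, rim");P(*T(279,318),80);P(*T(250,390),40)
print("hinge");[P(*T(*q),70) for q in[(152,50),(152,220)]]
print("box left");[P(*T(*q),70) for q in[(36,50),(25,210)]]
print("lid edge");[P(*T(*q),169) for q in[(200,22),(188,205)]]
print("tray");[P(u,v,18) for u,v in[(388,194),(494,190),(503,266),(394,271)]]
print("jar");P(487,212,75)
for q in [(343,115,90),(384,143,74),(432,150,55)]:P(*q)
```

```text
timer front L,R, back L,R
272.3333333333333 215.66666666666669 25 [555.5 105.7  25. ]
322.0 215.66666666666669 25 [551.9 -22.2  25. ]
269.6666666666667 155.66666666666666 95 [695.4 102.4  95. ]
321.6666666666667 155.0 95 [693.2 -26.   95. ]
button
307.6666666666667 161.66666666666666 113 [672.4   8.1 113. ]
mug c, rim
293.0 246.0 80 [472.5  49.2  80. ]
283.3333333333333 270.0 40 [416.4  77.3  40. ]
hinge
250.66666666666666 156.66666666666666 70 [701.4 154.   70. ]
250.66666666666666 213.33333333333331 70 [556.5 153.6  70. ]
box left
212.0 156.66666666666666 70 [704.4 252.2  70. ]
208.33333333333334 210.0 70 [567.8 258.8  70. ]
lid edge
266.6666666666667 147.33333333333334 169 [693.9  99.3 169. ]
262.6666666666667 208.33333333333331 169 [552.4 108.8 169. ]
tray
388 194 18 [ 605.1 -195.7   18. ]
494 190 18 [ 607.8 -471.5   18. ]
503 266 18 [ 412.  -475.5   18. ]
394 271 18 [ 406.8 -200.4   18. ]
jar
487 212 75 [ 542.8 -426.1   75. ]
343 115 90 [797.3 -82.4  90. ]
384 143 74 [ 725.9 -184.1   74. ]
432 150 55 [ 709.5 -308.6   55. ]
```

View pics/c2.png

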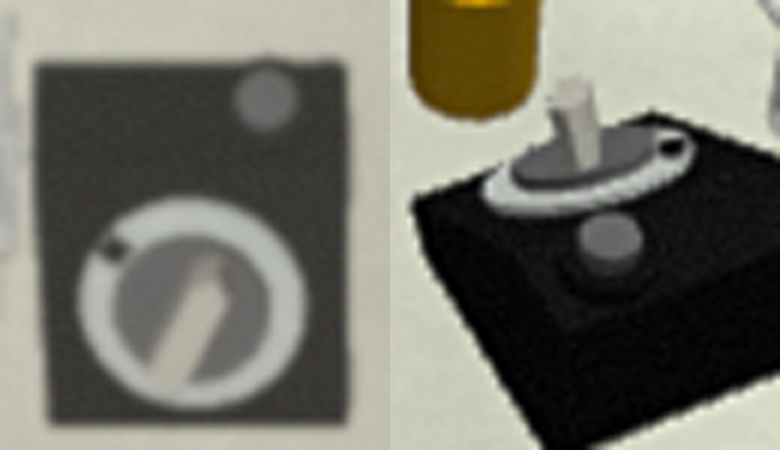

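```bash
cat >> h.py <<'E'
yaw=np.radians(-1.3); X=np.array([np.cos(yaw),np.sin(yaw),0]); Y=np.array([-X[1],X[0],0]); Z=np.array([0,0,1.])
s,c=np.sin(np.radians(35)),np.cos(np.radians(35))
O=np.array([625.5,40.,0]); F=O-72.5*X+25*Z   # front edge mid
U=c*X+s*Z; N=-s*X+c*Z
def face(f,u,v,h):
    p=onpl(f,u,v,F+h*N,N)-F; return np.array([p@U,p@Y])
C=np.array([0,0])
E
python3 - <<'E'
from h import *
a=grab_frame("top");b=grab_frame("scene")
Q=lambda x,y:(264+x/6,145+y/6); S=lambda x,y:(310+(x-390)/6,175+y/6)
for n,f,q in [("ring L",a,Q(80,302)),("ring R",a,Q(306,302)),("ring T",a,Q(195,198)),("ring B",a,Q(190,408)),("disc c",a,Q(191,308)),("s ringL",b,S(482,190)),("s ring R",b,S(696,145))]:print(n,face(f,*q,12 if n=="disc c" else 4).round(1))
for q in [(115,248)]:print("tab",face(a,*Q(*q),11).round(1))
print("tab scene",face(b,*S(672,147),11).round(1))
for q in[(150,372),(195,270),(183,390),(228,305),(212,258)]:print("bar",q,face(a,*Q(*q),40).round(1))
for q in[(575,77),(552,85),(597,85)]:print("sbar",q,face(b,*S(*q),40).round(1))
print(onz(b,*S(611,237),113).round(1))
E
```

```text
ring L [60.4 47.4]
ring R [ 59.8 -47. ]
ring T [106.8  -2.3]
ring B [10.5  3.3]
disc c [61.   0.5]
s ringL [ 48.6 -42. ]
s ring R [92.1 42.5]
tab [87.8 30.8]
tab scene [103.9  26. ]
bar (150, 372) [45.2 16. ]
bar (195, 270) [90.4 -4. ]
bar (183, 390) [36.9  2.8]
bar (228, 305) [ 75.  -16.7]
bar (212, 258) [ 95.6 -11. ]
sbar (575, 77) [54.6 10.5]
sbar (552, 85) [54.3 -0.8]
sbar (597, 85) [77.4 10.2]
[676.3   8.9 113. ]
```

```bash
cat > plan.py <<'E'
import sys,numpy as np
from workcell import state
# usage: plan.py open x y z yaw [step_mm]
g,x,y,z,yw=map(float,sys.argv[1:6]); st=float(sys.argv[6]) if len(sys.argv)>6 else 45
s=state(); p=s["ee_pos"].copy(); w=s["ee_rot"][2]
print("t",round(s["time_s"],2),"pose",p.round(1),s["ee_rot"].round(1),"F",s["force"].round(1),"w",round(s["gripper_width"],1),"q6",s["qpos"].round(0))
d=np.array([x,y,z])-p; dw=(yw-w+180)%360-180
n=max(1,int(np.ceil(max(np.linalg.norm(d)/st,abs(dw)/8.5)))); L=[]
for i in range(n):
    a=np.radians(w); k=d/n
    L+=[g]+[round(float(v)/1000,4) for v in (np.cos(a)*k[0]+np.sin(a)*k[1], np.sin(a)*k[0]-np.cos(a)*k[1], -k[2])]+[round(-dw/n,2)]
    w+=dw/n
print(n); 
for i in range(0,n,12): print(L[5*i:5*(i+12)])
E
python3 plan.py 0 630 50 240 153 45
```

```text
t 0.9 pose [ 214.2 -533.6  228. ] [180.    0.   21.9] F [ 1.3 -0.2 -0.3] w 91.4 q6 [-69.  18.  90.  -0.  72.  -1.]
16
[0.0, 0.0377, -0.0242, -0.0007, np.float64(-8.2), 0.0, 0.0408, -0.0185, -0.0007, np.float64(-8.2), 0.0, 0.043, -0.0125, -0.0007, np.float64(-8.2), 0.0, 0.0443, -0.0063, -0.0007, np.float64(-8.2), 0.0, 0.0448, 0.0001, -0.0007, np.float64(-8.2), 0.0, 0.0443, 0.0065, -0.0007, np.float64(-8.2), 0.0, 0.0429, 0.0127, -0.0007, np.float64(-8.2), 0.0, 0.0407, 0.0187, -0.0007, np.float64(-8.2), 0.0, 0.0376, 0.0243, -0.0007, np.float64(-8.2), 0.0, 0.0337, 0.0294, -0.0007, np.float64(-8.2), 0.0, 0.0292, 0.034, -0.0007, np.float64(-8.2), 0.0, 0.0241, 0.0378, -0.0007, np.float64(-8.2)]
[0.0, 0.0184, 0.0408, -0.0007, np.float64(-8.2), 0.0, 0.0124, 0.043, -0.0007, np.float64(-8.2), 0.0, 0.0062, 0.0444, -0.0007, np.float64(-8.2), 0.0, -0.0002, 0.0448, -0.0007, np.float64(-8.2)]
```

Call:
send_rows(
  deltas=[0,0.038,-0.024,-0.001,-8.2,0,0.041,-0.018,-0.001,-8.2,0,0.043,-0.012,-0.001,-8.2,0,0.044,-0.006,-0.001,-8.2,0,0.045,0,-0.001,-8.2,0,0.044,0.006,-0.001,-8.2,0,0.043,0.013,-0.001,-8.2,0,0.041,0.019,-0.001,-8.2,0,0.038,0.024,-0.001,-8.2,0,0.034,0.029,-0.001,-8.2,0,0.029,0.034,-0.001,-8.2,0,0.024,0.038,-0.001,-8.2],
  squeeze=20,
)

```text
time_s: 2.1
ee_pos: [523.3, -76.6, 240.5]
ee_rot: [179.9, 0.4, 123.7]
force: [-0.1, 0.2, -0.5]
gripper_width: 0.8
```

```bash
sed -i 's/round(-dw\/n,2)/float(round(-dw\/n,2))/; s/,4) for v/,3) for v/' plan.py; python3 plan.py 0 630 50 240 153 45
```

```text
t 2.1 pose [523.3 -76.6 240.5] [179.9   0.4 123.7] F [-0.1  0.2 -0.5] w 0.8 q6 [ -9.  14.  95.  -0.  72. -43.]
4
[0.0, 0.012, 0.04, 0.0, -7.33, 0.0, 0.006, 0.041, 0.0, -7.33, 0.0, 0.001, 0.041, 0.0, -7.33, 0.0, -0.004, 0.041, 0.0, -7.33]
```

Call:
send_rows(
  deltas=[0,0.012,0.04,0,-7.3,0,0.006,0.041,0,-7.3,0,0.001,0.041,0,-7.3,0,-0.004,0.041,0,-7.3,0,0,0,0,0,0,0,0,0.043,0,0,0,0,0.043,0,0,0,0,0,0],
)

```text
time_s: 2.9
ee_pos: [636.4, 62.3, 153.5]
ee_rot: [180.0, 0.7, 154.6]
force: [-0.8, -0.1, -0.9]
gripper_width: 0.1
```

```bash
python3 plan.py 0 630 215 154 153 20
```

```text
t 2.9 pose [636.4  62.3 153.5] [180.    0.7 154.6] F [-0.8 -0.1 -0.9] w 0.1 q6 [  5.  27.  88.  -0.  65. -60.]
8
[0.0, 0.009, 0.017, -0.0, 0.21, 0.0, 0.009, 0.017, -0.0, 0.21, 0.0, 0.009, 0.017, -0.0, 0.21, 0.0, 0.009, 0.017, -0.0, 0.21, 0.0, 0.009, 0.017, -0.0, 0.21, 0.0, 0.009, 0.017, -0.0, 0.21, 0.0, 0.009, 0.017, -0.0, 0.21, 0.0, 0.009, 0.017, -0.0, 0.21]
```

Call:
send_rows(
  deltas=[0,0.009,0.017,0,0,0,0.009,0.017,0,0,0,0.009,0.017,0,0,0,0.009,0.017,0,0,0,0.009,0.017,0,0,0,0.009,0.017,0,0,0,0.009,0.017,0,0,0,0,0,-0.04,0,0,0,0,-0.04,0,0,0,0,-0.02,0],
)

```text
time_s: 3.9
ee_pos: [630.1, 193.6, 273.8]
ee_rot: [179.9, 1.4, 153.8]
force: [0.0, 0.0, -0.4]
gripper_width: 0.4
```

```bash
python3 - <<'E'
from h import *
a=grab_frame("top");b=grab_frame("scene")
cv2.imwrite("pics/c3.png",np.hstack([crop(a,200,140,130,150,3),crop(b,300,130,140,150,3)])[:, :800])
E
python3 plan.py 1 474 50 180 153
```

```text
t 4.0 pose [631.1 193.7 274.9] [179.7   1.6 153.8] F [0.2 0.  0.5] w 0.6 q6 [ 16.  24.  74.  -1.  81. -47.]
6
[1.0, 0.013, -0.033, 0.016, 0.14, 1.0, 0.013, -0.033, 0.016, 0.14, 1.0, 0.013, -0.033, 0.016, 0.14, 1.0, 0.013, -0.033, 0.016, 0.14, 1.0, 0.013, -0.033, 0.016, 0.14, 1.0, 0.013, -0.033, 0.016, 0.14]
```

View pics/c3.png

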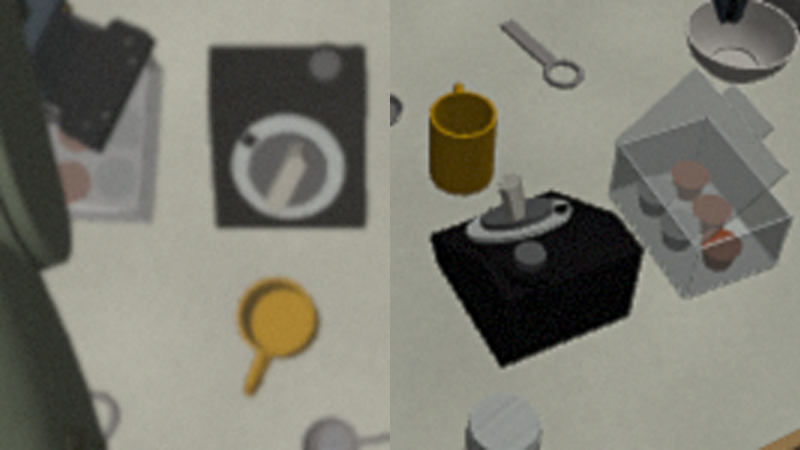

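The lid has gone past upright and is falling shut. Next is the mug.

Call:
send_rows(
  deltas=[1,0.013,-0.033,0.016,0,1,0.013,-0.033,0.016,0,1,0.013,-0.033,0.016,0,1,0.013,-0.033,0.016,0,1,0.013,-0.033,0.016,0,1,0.013,-0.033,0.016,0,1,0,0,0,0],
)

```text
time_s: 4.7
ee_pos: [467.7, 42.5, 174.1]
ee_rot: [179.6, 1.7, 153.5]
force: [-0.2, 0.1, -0.3]
gripper_width: 53.2
```

```bash
python3 - <<'E'
from h import *
b=grab_frame("scene")
hsv=cv2.cvtColor(b["img"],cv2.COLOR_RGB2HSV)
m=cv2.inRange(hsv,(15,150,40),(32,255,255)); m[:, :300]=0;m[:,345:]=0
ys,xs=np.where(m); print("scene mug bbox",xs.min(),xs.max(),ys.min(),ys.max())
print(proj(b,[472.5,49.2,80]),proj(b,[472.5,49.2,0]))
E
python3 plan.py 1 474 49 50 153
```

```text
scene mug bbox 300 342 105 194
[321.76729313 166.45346906] [321.25127441 186.15991747]
t 4.75 pose [470.9  43.5 175.7] [179.4   2.  153.5] F [-0.4  0.4  0.6] w 57.9 q6 [  4.  11. 108.  -1.  59. -59.]
3
[1.0, -0.0, 0.002, 0.042, 0.18, 1.0, -0.0, 0.002, 0.042, 0.18, 1.0, -0.0, 0.002, 0.042, 0.18]
```

Call:
send_rows(
  deltas=[1,0,0,0,0,1,0,0,0,0,1,0,0,0,0,1,0,0,0,0,1,0,0.008,0.04,0,1,0,0,0.045,0,1,0,0,0.04,0,1,0,0,0,0],
)

```text
time_s: 5.55
ee_pos: [491.0, 53.5, 53.6]
ee_rot: [178.8, 2.9, 153.6]
force: [-1.3, -0.6, -0.7]
gripper_width: 91.3
```

```bash
python3 plan.py 1 475 51 50 153
```

```text
t 5.55 pose [491.   53.5  53.6] [178.8   2.9 153.6] F [-1.3 -0.6 -0.7] w 91.3 q6 [  5.  21. 116.  -1.  40. -58.]
1
[1.0, 0.013, -0.009, 0.004, 0.64]
```

Call:
send_rows(
  deltas=[1,0.013,-0.009,0.003,0,0.4,0,0,0,0,0.4,0,0,0,0,0.4,0,0,0,0,0.4,0,0,0,0],
  squeeze=25,
)

```text
time_s: 6.05
ee_pos: [481.8, 52.5, 55.2]
ee_rot: [178.5, 3.4, 153.7]
force: [0.3, -0.0, -2.5]
gripper_width: 62.8
```

```bash
python3 plan.py 0.4 475 51 115 153
```

```text
t 6.05 pose [481.8  52.5  55.2] [178.5   3.4 153.7] F [ 0.3 -0.  -2.5] w 62.8 q6 [  5.  20. 117.  -1.  39. -58.]
2
[0.4, 0.003, -0.002, -0.03, 0.36, 0.4, 0.003, -0.002, -0.03, 0.36]
```

Call:
send_rows(
  deltas=[0.4,0,0,-0.045,0,0.4,-0.024,-0.04,-0.005,0,0.4,-0.024,-0.04,0,0,0.4,-0.024,-0.04,0,0,0.4,-0.024,-0.04,0,0,0.4,-0.024,-0.04,0,0,0.4,-0.024,-0.04,0,0,0.4,-0.024,-0.04,0,0,0.4,0,0,0,0],
)

```text
time_s: 6.95
ee_pos: [513.5, -285.2, 115.7]
ee_rot: [178.5, 4.3, 154.1]
force: [0.6, 0.6, -0.6]
gripper_width: 62.5
```

```bash
python3 - <<'E'
from h import *
a=grab_frame("top");b=grab_frame("scene")
cv2.imwrite("pics/c4.png",np.hstack([crop(a,370,150,140,150,3)[:, :420],crop(b,150,130,130,150,3)])[:, :800])
E
python3 plan.py 0.4 508 -275 63 153
```

```text
t 7.05 pose [ 512.  -280.2  114.9] [178.3   4.  154.2] F [-0.3  1.7 -3. ] w 62.5 q6 [-31.  23. 101.   3.  53. -97.]
2
[0.4, 0.003, 0.001, 0.026, 0.62, 0.4, 0.003, 0.001, 0.026, 0.62]
```

View pics/c4.png

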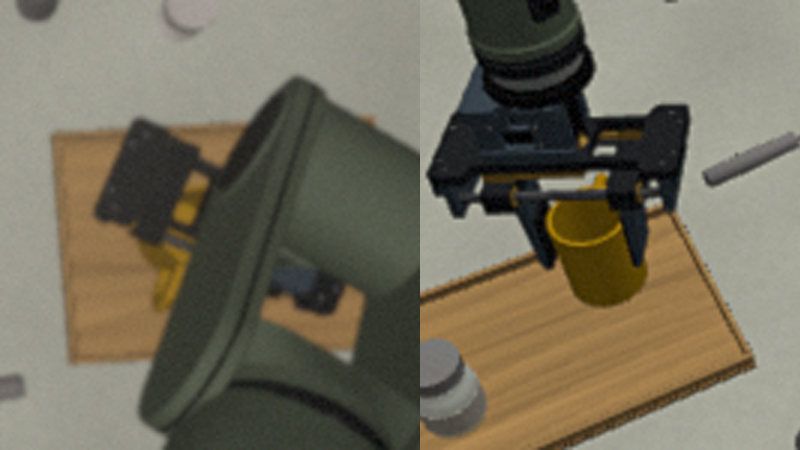

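The mug is held above the free end of the tray, clear of the jar. I'll lower it.

Call:
send_rows(
  deltas=[0.4,0,0,0.026,0,0.4,0,0,0.026,0,0.4,0,0,0.002,0],
)

```text
time_s: 7.35
ee_pos: [517.4, -277.7, 62.2]
ee_rot: [178.3, 4.2, 154.4]
force: [-0.6, -0.3, -1.6]
gripper_width: 62.5
```

Call:
send_rows(
  deltas=[0.4,0,0,0.002,0,0.4,0,0,0.002,0],
)

```text
time_s: 7.55
ee_pos: [518.1, -276.8, 61.7]
ee_rot: [178.4, 4.3, 154.7]
force: [-4.9, -1.2, 7.6]
gripper_width: 62.5
```

Call:
send_rows(
  deltas=[1,0,0,0,0,1,0,0,0,0,1,0,0,0,0,1,0,0,0,0,1,0,0,-0.045,0,1,0,0,-0.045,0,1,0,0,-0.045,0,1,0,0,-0.045,0],
)

```text
time_s: 8.35
ee_pos: [501.5, -271.0, 243.4]
ee_rot: [178.3, 3.5, 154.8]
force: [1.2, 0.4, -0.1]
gripper_width: 91.2
```

```bash
python3 plan.py 0.5 560 -30 220 -30 49
```

```text
t 8.35 pose [ 501.5 -271.   243.4] [178.3   3.5 154.8] F [ 1.2  0.4 -0.1] w 91.2 q6 [-31.  16.  91.   2.  70. -96.]
21
[0.5, 0.002, 0.012, 0.001, -8.34, 0.5, 0.001, 0.012, 0.001, -8.34, 0.5, -0.001, 0.012, 0.001, -8.34, 0.5, -0.003, 0.011, 0.001, -8.34, 0.5, -0.004, 0.011, 0.001, -8.34, 0.5, -0.006, 0.01, 0.001, -8.34, 0.5, -0.007, 0.009, 0.001, -8.34, 0.5, -0.009, 0.008, 0.001, -8.34, 0.5, -0.01, 0.007, 0.001, -8.34, 0.5, -0.011, 0.005, 0.001, -8.34, 0.5, -0.011, 0.004, 0.001, -8.34, 0.5, -0.012, 0.002, 0.001, -8.34]
[0.5, -0.012, 0.0, 0.001, -8.34, 0.5, -0.012, -0.001, 0.001, -8.34, 0.5, -0.011, -0.003, 0.001, -8.34, 0.5, -0.011, -0.005, 0.001, -8.34, 0.5, -0.01, -0.006, 0.001, -8.34, 0.5, -0.009, -0.008, 0.001, -8.34, 0.5, -0.008, -0.009, 0.001, -8.34, 0.5, -0.006, -0.01, 0.001, -8.34, 0.5, -0.005, -0.011, 0.001, -8.34]
```

```bash
cat >> h.py <<'E'
def tri(a,pa,b,pb):
    A=np.zeros((3,3));r=np.zeros(3)
    for f,p in((a,pa),(b,pb)):
        c,d=ray(f,*p);d/=np.linalg.norm(d);M=np.eye(3)-np.outer(d,d);A+=M;r+=M@c
    return np.linalg.solve(A,r)
E
python3 - <<'E'
from h import *
a=grab_frame("top");b=grab_frame("scene")
Q=lambda x,y:(264+x/6,145+y/6); S=lambda x,y:(310+(x-390)/6,175+y/6)
print("button",tri(a,Q(266,100),b,S(611,237)).round(1))
print("tab",tri(a,Q(115,248),b,S(672,147)).round(1))
print("pointed top",tri(a,Q(210,262),b,S(577,85)).round(1))
for O_ in [O,O+[2,0,0]]:
    F_=O_-72.5*X+25*Z
    t=np.radians(48); print("tab model",(F_+(60+40.5*np.cos(t))*U+40.5*np.sin(t)*Y+11*N).round(1))
    t=np.radians(-25);print("tip model",(F_+(60+30*np.cos(t))*U+30*np.sin(t)*Y+40*N).round(1))
    print("axis h29",(F_+60*U+29*N).round(1),"h12",(F_+60*U+12*N).round(1))
    print("px tip top",[proj(f,F_+(60+30*np.cos(t))*U+30*np.sin(t)*Y+40*N).round(1) for f in(a,b)],Q(210,262),S(577,85))
    p=F_+(60)*U; print("ring c",[proj(f,p+4*N).round(1) for f in(a,b)])
E
python3 plan.py 0.5 560 40 200 150 49
```

```text
button [673.9   8.4 110.3]
tab [621.2  72.7  78.5]
pointed top [605.3  31.2 122.4]
tab model [618.7  70.3  84. ]
tip model [601.2  27.9 107.8]
axis h29 [585.5  40.9  83.2] h12 [595.3  40.7  69.2]
px tip top [array([300.2, 191.2]), array([338.2, 192.6])] (299.0, 188.66666666666666) (341.1666666666667, 189.16666666666666)
ring c [array([296.2, 195.4]), array([341.3, 202.3])]
tab model [620.7  70.3  84. ]
tip model [603.2  27.9 107.8]
axis h29 [587.5  40.9  83.2] h12 [597.3  40.7  69.2]
px tip top [array([300.1, 190.4]), array([338.6, 193.1])] (299.0, 188.66666666666666) (341.1666666666667, 189.16666666666666)
ring c [array([296.2, 194.6]), array([341.7, 202.8])]
t 8.45 pose [ 504.7 -273.   249.2] [178.4   4.4 154.8] F [-0.  -0.1  0.1] w 91.4 q6 [-31.  15.  91.   2.  70. -96.]
7
[0.5, 0.012, 0.044, 0.007, 0.69, 0.5, 0.012, 0.044, 0.007, 0.69, 0.5, 0.013, 0.044, 0.007, 0.69, 0.5, 0.013, 0.043, 0.007, 0.69, 0.5, 0.014, 0.043, 0.007, 0.69, 0.5, 0.014, 0.043, 0.007, 0.69, 0.5, 0.015, 0.043, 0.007, 0.69]
```

```bash
python3 plan.py 0.33 580 38 190 150 48
```

```text
t 8.45 pose [ 504.7 -273.   249.2] [178.4   4.4 154.8] F [-0.  -0.1  0.1] w 91.4 q6 [-31.  15.  91.   2.  70. -96.]
7
[0.33, 0.009, 0.045, 0.008, 0.69, 0.33, 0.01, 0.045, 0.008, 0.69, 0.33, 0.01, 0.045, 0.008, 0.69, 0.33, 0.011, 0.044, 0.008, 0.69, 0.33, 0.011, 0.044, 0.008, 0.69, 0.33, 0.012, 0.044, 0.008, 0.69, 0.33, 0.012, 0.044, 0.008, 0.69]
```

Call:
send_rows(
  deltas=[0.33,0.009,0.045,0.008,0.7,0.33,0.01,0.045,0.008,0.7,0.33,0.01,0.045,0.008,0.7,0.33,0.011,0.044,0.008,0.7,0.33,0.011,0.044,0.008,0.7,0.33,0.012,0.044,0.008,0.7,0.33,0.012,0.044,0.008,0.7,0.33,0,0,0,0],
)

```text
time_s: 9.25
ee_pos: [588.5, 46.6, 193.1]
ee_rot: [178.0, 4.4, 149.3]
force: [0.3, -0.6, -1.0]
gripper_width: 31.3
```

```bash
python3 plan.py 0.33 584 41.5 125 150 48
```

```text
t 9.25 pose [588.5  46.6 193.1] [178.    4.4 149.3] F [ 0.3 -0.6 -1. ] w 31.3 q6 [  4.  19.  94.  -1.  62. -55.]
2
[0.33, 0.001, -0.003, 0.034, -0.35, 0.33, 0.001, -0.003, 0.034, -0.35]
```

```bash
python3 - <<'E'
s=open('plan.py').read()
i=s.index("for i in range(n):\n    a="); j=s.index("print(n);")
s=s[:i]+'''from scipy.spatial.transform import Rotation as Ro
R=Ro.from_euler("xyz",s["ee_rot"],degrees=True)
for i in range(n):
    k=R.inv().apply(d/n)
    L+=[g]+[round(float(v)/1000,3) for v in k]+[float(round(-dw/n,2))]
    R=R*Ro.from_euler("z",-dw/n,degrees=True)
'''+s[j:]
open('plan.py','w').write(s)
E
python3 plan.py 0.33 585 41.5 120 150 48
```

```text
t 9.25 pose [588.5  46.6 193.1] [178.    4.4 149.3] F [ 0.3 -0.6 -1. ] w 31.3 q6 [  4.  19.  94.  -1.  62. -55.]
2
[0.33, 0.003, -0.004, 0.036, -0.35, 0.33, 0.003, -0.004, 0.036, -0.35]
```

Call:
send_rows(
  deltas=[0.33,0.003,-0.004,0.036,0,0.33,0.003,-0.004,0.036,0],
)

```text
time_s: 9.45
ee_pos: [589.1, 44.2, 123.0]
ee_rot: [177.7, 4.9, 149.5]
force: [0.1, -1.4, 0.9]
gripper_width: 30.0
```

```bash
python3 plan.py 0.33 585 41.5 102 150 48
python3 - <<'E'
from h import *
a=grab_frame("top");b=grab_frame("scene")
cv2.imwrite("pics/c5.png",np.clip(np.hstack([crop(a,264,145,65,75,6),crop(b,310,155,65,75,6)])*1.4,0,255).astype(np.uint8))
E
```

```text
t 9.45 pose [589.1  44.2 123. ] [177.7   4.9 149.5] F [ 0.1 -1.4  0.9] w 30.0 q6 [  4.  22. 100.  -1.  52. -55.]
1
[0.33, 0.004, -0.005, 0.02, -0.46]
```

View pics/c5.png

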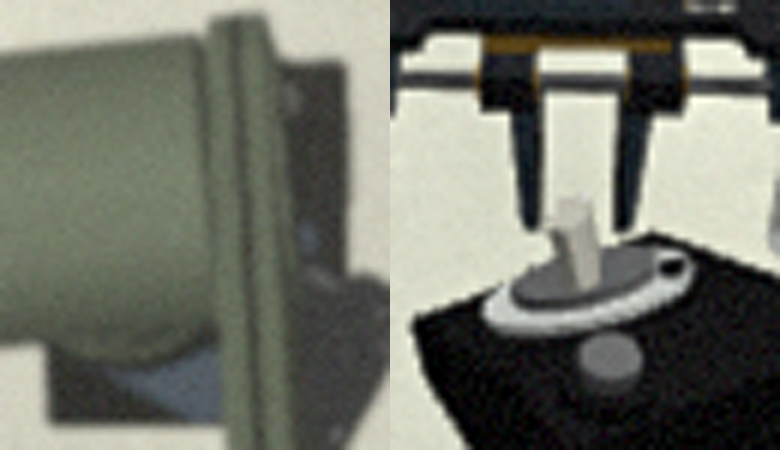

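The fingers straddle the bar almost centrally. I'll lower and close.

Call:
send_rows(
  deltas=[0.33,0.004,-0.004,0.02,0,0,0,0,0,0,0,0,0,0,0,0,0,0,0,0],
  squeeze=15,
)

```text
time_s: 9.95
ee_pos: [584.2, 41.2, 102.0]
ee_rot: [177.7, 4.5, 149.3]
force: [1.2, 1.1, -13.3]
gripper_width: 17.9
```

```bash
python3 plan.py 0 586 41.5 103 233 48
```

```text
t 9.95 pose [584.2  41.2 102. ] [177.7   4.5 149.3] F [  1.2   1.1 -13.3] w 17.9 q6 [  3.  23. 102.  -1.  50. -56.]
10
[0.0, -0.0, 0.0, -0.0, -8.37, 0.0, -0.0, 0.0, -0.0, -8.37, 0.0, -0.0, 0.0, -0.0, -8.37, 0.0, -0.0, 0.0, -0.0, -8.37, 0.0, -0.0, 0.0, -0.0, -8.37, 0.0, -0.0, -0.0, -0.0, -8.37, 0.0, -0.0, -0.0, -0.0, -8.37, 0.0, -0.0, -0.0, -0.0, -8.37, 0.0, -0.0, -0.0, -0.0, -8.37, 0.0, -0.0, -0.0, -0.0, -8.37]
```

Call:
send_rows(
  deltas=[0,0,0,0,-7,0,0,0,0,-7,0,0,0,0,-7,0,0,0,0,-7,0,0,0,0,-7,0,0,0,0,0],
)

```text
time_s: 10.55
ee_pos: [583.3, 43.6, 104.9]
ee_rot: [-179.5, 4.9, -174.5]
force: [1.9, 1.6, -11.2]
gripper_width: 16.1
```

```bash
python3 plan.py 0 584 41.5 103 233 48|head -1
python3 - <<'E'
from h import *
b=grab_frame("scene")
cv2.imwrite("pics/c6.png",np.clip(crop(b,310,155,65,75,6)*1.4,0,255).astype(np.uint8))
E
```

```text
t 10.55 pose [583.3  43.6 104.9] [-179.5    4.9 -174.5] F [  1.9   1.6 -11.2] w 16.1 q6 [  3.  23. 102.  -0.  50. -92.]
```

View pics/c6.png

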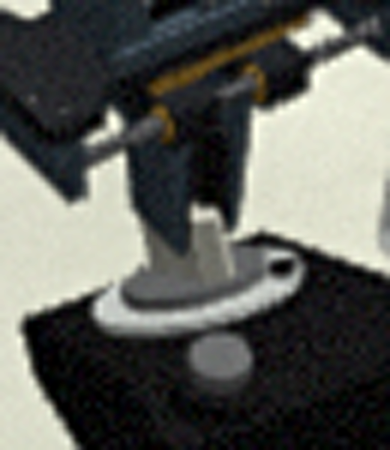

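The bar turns with the jaws, and it is now near straight up the slope. Continuing.

Call:
send_rows(
  deltas=[0,0,0,0.002,-7,0,0,0,0.001,-7,0,0,0,0,-7,0,0,0,0,-7,0,0,0,0,-7,0,0,0,0,-7,0,0,0,0,-3.5,0,0,0,0,0],
)

```text
time_s: 11.4
ee_pos: [582.3, 44.8, 104.7]
ee_rot: [-176.4, 3.1, -128.7]
force: [1.9, 2.5, -8.3]
gripper_width: 18.1
```

Call:
send_rows(
  deltas=[0.33,0,0,0,0,0.33,0,0,0,0,0.33,0,0,-0.045,0,0.2,0,0,-0.045,0],
)

```text
time_s: 11.8
ee_pos: [573.1, 42.9, 194.2]
ee_rot: [-176.6, 2.6, -129.1]
force: [1.2, 0.6, 0.4]
gripper_width: 25.2
```

```bash
python3 plan.py 0 560 -180 220 150 48
```

```text
t 11.8 pose [573.1  42.9 194.2] [-176.6    2.6 -129.1] F [1.2 0.6 0.4] w 25.2 q6 [   3.   18.   96.   -0.   62. -137.]
10
[0.0, 0.018, -0.013, -0.003, 8.09, 0.0, 0.016, -0.016, -0.003, 8.09, 0.0, 0.014, -0.018, -0.003, 8.09, 0.0, 0.011, -0.019, -0.003, 8.09, 0.0, 0.008, -0.021, -0.003, 8.09, 0.0, 0.005, -0.022, -0.003, 8.09, 0.0, 0.002, -0.022, -0.003, 8.09, 0.0, -0.001, -0.022, -0.003, 8.09, 0.0, -0.004, -0.022, -0.003, 8.09, 0.0, -0.007, -0.021, -0.003, 8.09]
```

Call:
send_rows(
  deltas=[0.33,0.018,-0.013,-0.003,8,0.33,0.016,-0.016,-0.003,8,0.33,0.014,-0.018,-0.003,8,0.33,0.011,-0.019,-0.003,8,0.33,0.008,-0.021,-0.003,8,0.33,0.005,-0.022,-0.003,8,0.33,0.002,-0.022,-0.003,8,0.33,-0.001,-0.022,-0.003,8,0.33,-0.004,-0.022,-0.003,8,0.33,-0.007,-0.021,-0.003,8],
)

```text
time_s: 12.8
ee_pos: [560.2, -190.4, 247.7]
ee_rot: [177.1, 5.9, 146.9]
force: [0.8, -0.9, 0.4]
gripper_width: 30.1
```

```bash
python3 plan.py 0 560 -180 220 150 48|head -1
python3 - <<'E'
from h import *
def avg(n,k=4):
    fs=[grab_frame(n) for _ in range(k)]; f=fs[0]; f["img"]=np.mean([x["img"] for x in fs],0).astype(np.uint8); return f
a=avg("top");b=avg("scene")
cv2.imwrite("pics/c7.png",np.clip(np.hstack([crop(a,264,150,60,68,7)[:, :420],crop(b,320,165,50,55,8)[:476,:380]if 0 else crop(b,320,165,54,68,7)])*1.4,0,255).astype(np.uint8))
E
```

```text
t 12.8 pose [ 560.2 -190.4  247.7] [177.1   5.9 146.9] F [ 0.8 -0.9  0.4] w 30.1 q6 [-21.  16.  90.   2.  67. -78.]
```

View pics/c7.png

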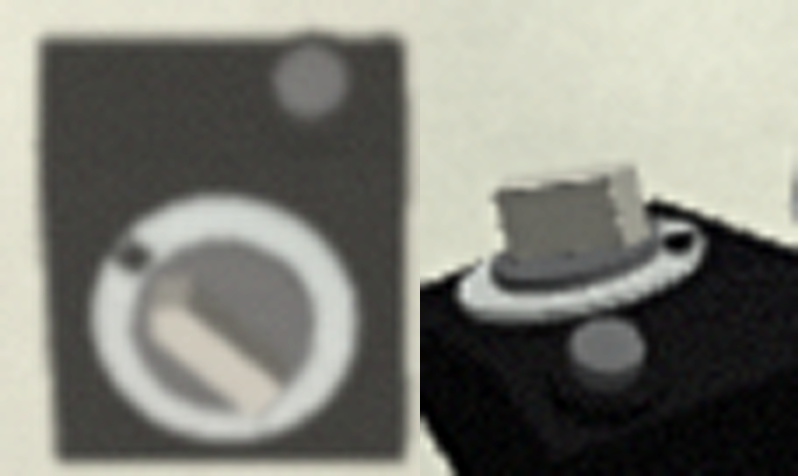

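Run:
```python
from h import *
fs=[grab_frame("top") for _ in range(5)]; a=fs[0]; im=np.mean([x["img"] for x in fs],0)
s8=cv2.resize(im[150:218,264:324].astype(np.float32),None,fx=4,fy=4,interpolation=cv2.INTER_CUBIC)
px=lambda x,y:(264+(x+.5)/4-.5,150+(y+.5)/4-.5)
r,g,b=s8[...,0],s8[...,1],s8[...,2]
bar=((r-b>18)&(r>110)).astype(np.uint8); bar[:120]=0
n,l,st,ce=cv2.connectedComponentsWithStats(bar); i=1+st[1:,4].argmax(); print("bar",st[i])
ys,xs=np.where(l==i)
P=np.array([face(a,*px(x,y),40) for x,y in zip(xs,ys)])
w,v=np.linalg.eigh(np.cov(P.T)); d=v[:,1]*np.sign(v[0,1]); print("bar dir deg",np.degrees(np.arctan2(d[1],d[0])).round(1),"mean",P.mean(0).round(1), "ext",np.ptp((P-P.mean(0))@v[:,1]).round(1),np.ptp((P-P.mean(0))@v[:,0]).round(1))
rect=cv2.minAreaRect(P.astype(np.float32)); print(rect)
ring=((s8.min(2)>120)&(r-b<18)).astype(np.uint8); n,l,st,ce=cv2.connectedComponentsWithStats(ring)
for i in range(1,n):
    if st[i,4]>1000 and st[i,0]>5 and st[i,0]+st[i,2]<235:
        k,_=cv2.findContours((l==i).astype(np.uint8),0,2); k=max(k,key=cv2.contourArea)
        Q=np.array([face(a,*px(*q[0]),4) for q in cv2.convexHull(k)]).astype(np.float32); print("ring",st[i],cv2.fitEllipse(Q)); C=np.array(cv2.fitEllipse(Q)[0])
m=(s8.max(2)<85).astype(np.uint8); m[:,:45]=0;m[:,100:]=0;m[:120]=0;m[170:]=0
n,l,st,ce=cv2.connectedComponentsWithStats(m)
for i in range(1,n):
    if st[i,4]>20: t=face(a,*px(*ce[i]),11); print("tab",st[i],ce[i].round(1),t.round(1),np.hypot(*(t-C)).round(1),np.degrees(np.arctan2(t[1]-C[1],t[0]-C[0])).round(1))
```

```text
Traceback (most recent call last):
ValueError: attempt to get argmax of an empty sequence
```

```bash
cat > m.py <<'E'
from h import *
fs=[grab_frame("top") for _ in range(5)]; a=fs[0]; im=np.mean([x["img"] for x in fs],0)
s8=cv2.resize(im[150:218,264:324].astype(np.float32),None,fx=4,fy=4,interpolation=cv2.INTER_CUBIC)
px=lambda x,y:(264+(x+.5)/4-.5,150+(y+.5)/4-.5)
r,g,b=s8[...,0],s8[...,1],s8[...,2]
print("bar,ring,disc,tab,blk rgb",[s8[y,x].round().tolist() for x,y in((126,209),(65,200),(150,160),(76,147),(50,60))])
bar=((r-b>9)&(r>112)).astype(np.uint8); bar[:140]=0
n,l,st,ce=cv2.connectedComponentsWithStats(bar); i=1+st[1:,4].argmax(); print("bar",st[i])
ys,xs=np.where(l==i)
P=np.array([face(a,*px(x,y),40) for x,y in zip(xs,ys)])
w,v=np.linalg.eigh(np.cov(P.T)); d=v[:,1]*np.sign(v[0,1]); print("bar dir deg",np.degrees(np.arctan2(d[1],d[0])).round(1),"mean",P.mean(0).round(1), "ext",np.ptp((P-P.mean(0))@v[:,1]).round(1),np.ptp((P-P.mean(0))@v[:,0]).round(1))
print(cv2.minAreaRect(P.astype(np.float32)))
ring=((s8.min(2)>105)&(r-b<9)).astype(np.uint8); n,l,st,ce=cv2.connectedComponentsWithStats(ring)
for i in range(1,n):
    if st[i,4]>1000 and st[i,0]>5 and st[i,0]+st[i,2]<235:
        k,_=cv2.findContours((l==i).astype(np.uint8),0,2); k=max(k,key=cv2.contourArea)
        Q=np.array([face(a,*px(*q[0]),4) for q in cv2.convexHull(k)]).astype(np.float32); e=cv2.fitEllipse(Q);print("ring",st[i],e); C=np.array(e[0])
m=(s8.max(2)<70).astype(np.uint8); m[:,:60]=0;m[:,100:]=0;m[:130]=0;m[165:]=0
n,l,st,ce=cv2.connectedComponentsWithStats(m)
for i in range(1,n):
    if st[i,4]>20: t=face(a,*px(*ce[i]),11); print("tab",st[i],ce[i].round(1),t.round(1),np.hypot(*(t-C)).round(1),np.degrees(np.arctan2(t[1]-C[1],t[0]-C[0])).round(1))
E
python3 m.py
```

```text
bar,ring,disc,tab,blk rgb [[148.0, 144.0, 134.0], [148.0, 150.0, 145.0], [88.0, 86.0, 85.0], [49.0, 48.0, 46.0], [47.0, 46.0, 44.0]]
bar [   0  140  240  132 5967]
bar dir deg 82.4 mean [49.9 32.2] ext 152.3 105.9
((60.50615310668945, 5.7380828857421875), (148.034423828125, 87.94270324707031), 89.61936950683594)
ring [  54  113  148  137 7888] ((59.9140739440918, 1.5984505414962769), (93.18234252929688, 94.6836929321289), 101.3987808227539)
tab [ 60 130  13  16 133] [ 64.1 136. ] [95.1 39.1] 51.4 46.8
tab [ 69 141  14  12 121] [ 75.6 146.5] [88.  32.4] 41.7 47.6
```

```bash
python3 - <<'E'
s=open('m.py').read()
s=s.replace("bar[:140]=0","bar[:155]=0;bar[:,:78]=0;bar[:,168:]=0;bar[243:]=0;cv2.imwrite('pics/mask.png',bar*255)").replace("r-b>9)&(r>112)","r-b>6.5)&(r>105)")
s=s.replace("bar=((","s8=cv2.GaussianBlur(s8,(0,0),1.5);r,g,b=s8[...,0],s8[...,1],s8[...,2]\nbar=((").replace("print(cv2.minAreaRect(P.a","bar=cv2.morphologyEx(bar,2,np.ones((5,5)))\nprint(cv2.minAreaRect(P.a")
open('m.py','w').write(s)
E
python3 m.py
python3 - <<'E'
from h import *
a=grab_frame("top")
Q=lambda x,y:(264+(x+.5)/7-.5,150+(y+.5)/7-.5)
for p,q in [((245,415),(150,325)),((282,380),(192,308))]:
    d=face(a,*Q(*q),40)-face(a,*Q(*p),40); print("hand edge",np.degrees(np.arctan2(d[1],d[0])))
E
```

```text
bar,ring,disc,tab,blk rgb [[148.0, 145.0, 135.0], [149.0, 150.0, 146.0], [86.0, 86.0, 84.0], [49.0, 47.0, 45.0], [49.0, 48.0, 45.0]]
bar [  84  161   77   78 2418]
bar dir deg 43.3 mean [63.5  4.3] ext 57.6 22.5
((63.77371597290039, 4.624088287353516), (58.02067947387695, 21.866729736328125), 40.97419357299805)
ring [  54  113  149  137 7924] ((59.918766021728516, 1.6009796857833862), (93.03189086914062, 94.3207778930664), 104.4220962524414)
tab [ 60 130  13  16 137] [ 64.2 136.1] [95. 39.] 51.3 46.8
tab [ 69 141  14  11 108] [ 75.3 146.3] [88.2 32.6] 41.9 47.6
hand edge 42.254875550044794
hand edge 47.52130890551447
```

Run:
```python
from h import *
from scipy.spatial.transform import Rotation as Ro
for e in [(-176.4,3.1,-128.7),(177.7,4.5,149.3)]:
    y=Ro.from_euler("xyz",e,degrees=True).as_matrix()[:,1]
    print(np.degrees(np.arctan(-(U@y)/(Y@y))))
# edge-based bar angle: gradient-weighted, top-face edges by luminance subpixel along rows of normals
fs=[grab_frame("top") for _ in range(5)]; a=fs[0]; g=np.mean([x["img"] for x in fs],0).mean(2).astype(np.float32)
C=np.array([61,1.6]);
def pix(p): return proj(a,F+p[0]*U+p[1]*Y+40*N)
th=np.radians(45.)
for it in range(4):
    d=np.array([np.cos(th),np.sin(th)]); n=np.array([-d[1],d[0]]); out=[]
    for sgn in(1,-1):
        pts=[]
        for s in np.arange(-17,15,1.):
            o=np.arange(-2,17,.25); q=np.array([pix(C+s*d+sgn*k*n) for k in o]).astype(np.float32)
            v=cv2.remap(g,q[None,:,0],q[None,:,1],cv2.INTER_CUBIC)[0]; G=-np.gradient(v); G[G<0]=0; j=G.argmax(); w=slice(max(0,j-6),j+7)
            pts.append(C+s*d+sgn*n*(o[w]@G[w]/G[w].sum()))
        vx,vy,x0,y0=cv2.fitLine(np.array(pts,np.float32),cv2.DIST_HUBER,0,.01,.01).ravel(); out.append((np.degrees(np.arctan(vy/vx)),(np.array([x0,y0])-C)@n))
    print(np.round(out,1).tolist()); th=np.radians((out[0][0]+out[1][0])/2)
```

```text
48.314533799327286
-25.84963046158644
[[48.1, 8.7], [48.0, -7.5]]
[[48.0, 8.6], [49.1, -7.3]]
[[48.2, 8.6], [48.4, -7.5]]
[[48.7, 8.6], [47.0, -7.6]]
```

Edge fit puts the bar at about 48°, the tab is at 47.6°, and the angle worked out from the grip is 48.3°, so the dial is set. Now the button.

```bash
python3 plan.py 0 672 8 150 150 48
```

```text
t 14.25 pose [ 560.2 -188.9  246.1] [177.1   5.8 147.3] F [-0.5  0.1 -0.3] w 30.2 q6 [-21.  16.  91.   2.  67. -79.]
6
[0.0, 0.004, 0.037, 0.018, -0.44, 0.0, 0.003, 0.037, 0.018, -0.44, 0.0, 0.003, 0.037, 0.018, -0.44, 0.0, 0.003, 0.037, 0.018, -0.44, 0.0, 0.002, 0.037, 0.018, -0.44, 0.0, 0.002, 0.037, 0.018, -0.44]
```

Call:
send_rows(
  deltas=[0,0.004,0.037,0.018,0,0,0.003,0.037,0.018,0,0,0.003,0.037,0.018,0,0,0.003,0.037,0.018,0,0,0.002,0.037,0.016,0,0,0.002,0.037,0.012,0,0,0,0,0,0],
)

```text
time_s: 14.95
ee_pos: [681.8, 10.9, 154.0]
ee_rot: [177.1, 6.1, 147.1]
force: [0.8, -0.7, 0.1]
gripper_width: 0.4
```

```bash
python3 plan.py 0 672 8 131 150 48
```

```text
t 14.95 pose [681.8  10.9 154. ] [177.1   6.1 147.1] F [ 0.8 -0.7  0.1] w 0.4 q6 [  0.  27.  86.  -1.  59. -56.]
1
[0.0, 0.009, -0.009, 0.022, -2.93]
```

```bash
python3 plan.py 0 675 8 131 147 48|tail -1
```

```text
[0.0, 0.007, -0.007, 0.022, 0.07]
```

Call:
send_rows(
  deltas=[0,0.006,-0.007,0.022,0,0,0,0,0,0],
)

```text
time_s: 15.15
ee_pos: [676.1, 8.8, 130.9]
ee_rot: [177.1, 6.2, 147.2]
force: [-1.6, 0.5, 2.7]
gripper_width: 0.5
```

```bash
python3 plan.py 0 676 8 121 147 48;python3 - <<'E'
from h import *
b=grab_frame("scene")
cv2.imwrite("pics/c8.png",np.clip(crop(b,300,120,90,100,5)*1.4,0,255).astype(np.uint8))
E
```

```text
t 15.15 pose [676.1   8.8 130.9] [177.1   6.2 147.2] F [-1.6  0.5  2.7] w 0.5 q6 [  0.  28.  89.  -1.  56. -57.]
1
[0.0, 0.001, -0.001, 0.01, 0.22]
```

View pics/c8.png

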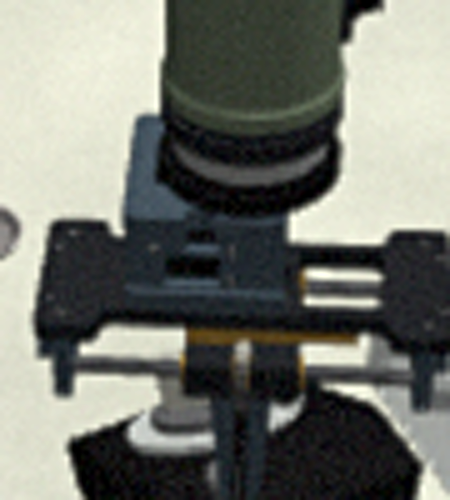

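The fingers hang over the button, which they hide. I'll press in small steps and watch the force.

Call:
send_rows(
  deltas=[0,0,0,0.003,0,0,0,0,0.003,0,0,0,0,0.002,0],
)

```text
time_s: 15.5
ee_pos: [680.0, 7.4, 129.6]
ee_rot: [176.7, 6.6, 147.0]
force: [-1.6, 0.8, 3.6]
gripper_width: 0.5
```

Call:
send_rows(
  deltas=[0,0.003,-0.002,0.007,0,0,0,0,0.005,0],
)

```text
time_s: 15.7
ee_pos: [680.5, 7.3, 126.0]
ee_rot: [176.3, 7.1, 146.9]
force: [-18.2, 1.3, 35.4]
gripper_width: 0.3
```

Call:
send_rows(
  deltas=[0,0.003,-0.002,0.006,0],
)

```text
time_s: 15.8
ee_pos: [680.0, 7.3, 126.3]
ee_rot: [176.0, 7.5, 146.8]
force: [-6.5, 2.0, 27.4]
gripper_width: 0.8
```

Run:
```python
from h import *
st=state(); print(st["ee_pos"],st["force"],st["time_s"])
b=grab_frame("scene")
cv2.imwrite("pics/c9.png",np.clip(crop(b,310,175,70,80,7)*1.8,0,255).astype(np.uint8))
```

```text
[679.95557695   7.30584956 126.34223053] [-6.4584847   1.99776306 27.40549254] 15.8
```

View pics/c9.png

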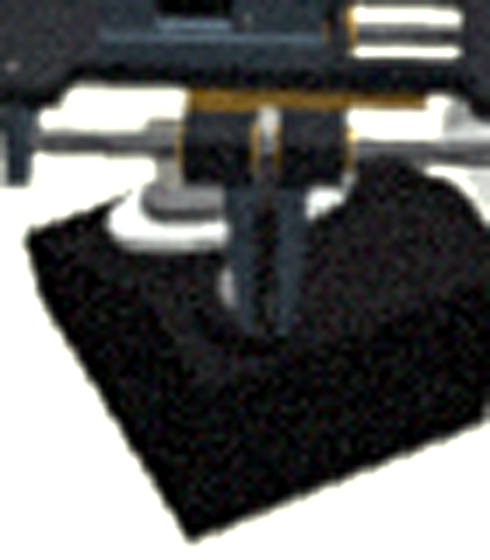

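Run:
```python
from h import *
from scipy.spatial.transform import Rotation as Ro
b=grab_frame("scene"); s=state(); R=Ro.from_euler("xyz",s["ee_rot"],degrees=True)
print(s["ee_pos"],s["force"])
for o in [(0,0,14),(16,13,14),(16,-13,14),(-16,13,14),(-16,-13,14)]:
    p=s["ee_pos"]+R.apply(o); print(o,p.round(1),proj(b,p).round(1), ((proj(b,p)-[310,175])*7).round())
```

```text
[679.99090487   7.2951721  126.38108371] [-6.55801849  1.24536072 25.66477652]
(0, 0, 14) [682.1   7.1 112.5] [347.4 216.6] [262. 291.]
(16, 13, 14) [675.8  26.7 111.3] [353.1 212.2] [301. 260.]
(16, -13, 14) [661.8   4.9 109.5] [342.2 211.8] [226. 258.]
(-16, 13, 14) [702.3   9.4 115.5] [352.7 221.4] [299. 325.]
(-16, -13, 14) [688.3 -12.5 113.7] [341.5 221. ] [221. 322.]
```

Call:
send_rows(
  deltas=[0,0.004,-0.002,0.012,0],
)

```text
time_s: 16.0
ee_pos: [680.2, 7.4, 125.3]
ee_rot: [175.6, 8.1, 146.8]
force: [-25.8, -0.0, 70.9]
gripper_width: 0.9
```

Call:
send_rows(
  deltas=[0,0,0,-0.025,0],
)

```text
time_s: 16.1
ee_pos: [675.6, 7.4, 151.3]
ee_rot: [175.6, 8.2, 146.8]
force: [-0.4, 0.1, -0.8]
gripper_width: 0.4
```

```bash
python3 plan.py 0 684 9 132 150 48
```

```text
t 16.1 pose [675.6   7.4 151.3] [175.6   8.2 146.8] F [-0.4  0.1 -0.8] w 0.4 q6 [  0.  26.  90.  -1.  55. -57.]
1
[0.0, -0.003, 0.004, 0.02, -3.22]
```

Call:
send_rows(
  deltas=[0,-0.003,0.004,0.017,0,0,0,0,0,0],
)

```text
time_s: 16.3
ee_pos: [686.2, 8.1, 142.3]
ee_rot: [175.2, 8.9, 146.7]
force: [0.1, -1.0, -1.2]
gripper_width: 0.3
```

Call:
send_rows(
  deltas=[0,0,0,0.004,0],
)

```text
time_s: 16.4
ee_pos: [687.5, 7.8, 139.2]
ee_rot: [175.2, 9.0, 146.7]
force: [0.1, 0.7, -0.8]
gripper_width: 0.4
```

Call:
send_rows(
  deltas=[0,0.001,-0.001,0.004,0],
)

```text
time_s: 16.5
ee_pos: [686.4, 7.2, 133.7]
ee_rot: [175.2, 8.9, 146.7]
force: [-0.3, 0.8, 1.7]
gripper_width: 0.5
```

Call:
send_rows(
  deltas=[0,0.001,-0.001,0.005,0],
)

```text
time_s: 16.6
ee_pos: [686.3, 7.0, 128.2]
ee_rot: [175.1, 8.9, 146.7]
force: [1.2, 1.7, 3.7]
gripper_width: 0.3
```

Call:
send_rows(
  deltas=[0,0.001,-0.001,0.006,0],
)

```text
time_s: 16.7
ee_pos: [686.9, 7.1, 126.0]
ee_rot: [175.0, 9.1, 146.6]
force: [-16.7, 2.7, 47.8]
gripper_width: 0.4
```

The force stays at 2–4 N over about 6 mm of travel, then hits a hard stop at 48 N, so the button is fully down. Releasing and moving away.

Call:
send_rows(
  deltas=[0,0,0,-0.045,0,0,0,0,-0.045,0],
)

```text
time_s: 16.9
ee_pos: [667.5, 8.1, 209.4]
ee_rot: [175.4, 8.4, 146.7]
force: [1.3, 0.1, 0.1]
gripper_width: 0.3
```

```bash
python3 plan.py 0 480 -130 300 150 48
```

```text
t 16.9 pose [667.5   8.1 209.4] [175.4   8.4 146.7] F [1.3 0.1 0.1] w 0.3 q6 [  0.  23.  86.  -1.  61. -57.]
6
[0.0, 0.011, -0.035, -0.02, -0.55, 0.0, 0.011, -0.035, -0.02, -0.55, 0.0, 0.012, -0.035, -0.02, -0.55, 0.0, 0.012, -0.035, -0.02, -0.55, 0.0, 0.012, -0.034, -0.02, -0.55, 0.0, 0.013, -0.034, -0.02, -0.55]
```

Call:
send_rows(
  deltas=[0,0.011,-0.035,-0.02,0,0,0.011,-0.035,-0.02,0,0,0.012,-0.035,-0.02,0,0,0.012,-0.035,-0.02,0,0,0.012,-0.034,-0.02,0,0,0.013,-0.034,-0.02,0],
)

```text
time_s: 17.5
ee_pos: [472.9, -128.6, 301.8]
ee_rot: [175.5, 8.5, 147.1]
force: [0.5, -0.6, 0.1]
gripper_width: 0.2
```

```bash
python3 m.py|tail -3
python3 - <<'E'
from h import *
print(state()["time_s"],state()["ee_pos"])
a=grab_frame("top");b=grab_frame("scene")
top=crop(b,120,120,320,190,2.5)
bot=np.hstack([crop(a,190,135,140,0+40,2.5)]) if 0 else None
cv2.imwrite("pics/c10.png",np.vstack([np.clip(top*1.3,0,255).astype(np.uint8)[:475]]))
Q=None
E
```

```text
((62.197296142578125, 3.848682403564453), (53.97635269165039, 17.446786880493164), 46.427120208740234)
ring [  55  114  147  136 7329] ((59.929439544677734, 1.5739829540252686), (92.12960815429688, 93.4393539428711), 104.59451293945312)
tab [ 60 130  23  23 309] [ 69.5 141.2] [91.6 35.9] 46.7 47.3
17.75 [ 474.753189   -127.7989442   301.55051246]
```

View pics/c10.png

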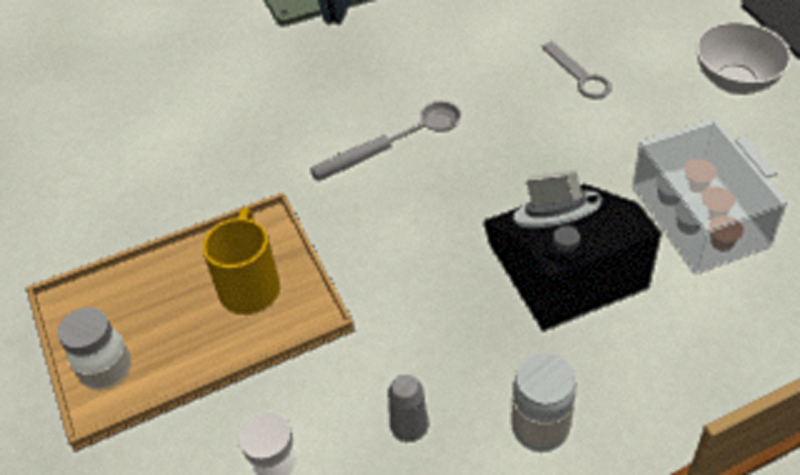

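The mug (240,262) stands upright in the tray, the lid lies shut on the box (710,195), and the button (567,240) is up. The dial bar still points at the tab and the other items haven't moved. Handing in.

```bash
python3 -c "from workcell import *; print(job_done())"
```

```text
the job is handed in; nothing more can be done
None
```

The timer job is done and handed in at about 18 s of the 72 s allowed. I shut the lid first, then stood the mug in the free end of the tray. After that I turned the dial to the tab, and last I pressed and released the start button.

**Last checks:**
- **Mug and lid:** the final picture shows the mug upright in the tray and the lid flat on the box. The other items look as they did at the start.
- **Dial:** the tab reads about 47.5° and the ring has not moved. The bar measured about 48° by edge fit and 48.3° from the grip.
- **Button:** it is up again.

**Where checks disagreed or were unclear:**
- **Bar angle:** a cruder colour-mask measure gave 41–43° just after the turn and 46.4° at the end. I trusted the edge fit.
- **First press:** the button was hidden under the fingers and the stop felt about 2 mm high, at up to 71 N. I pressed a second time, 6 mm further back. That gave about 6 mm of soft travel, then a hard stop at 48 N, so the button has been pressed twice.
- **Tool tilt:** the tool drifted to about 9° of tilt over the run, but this had no visible effect on the result.

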